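# Strip the test hub and put its parts away in the drawer

### The arm

A 6-joint arm with a two-finger parallel gripper is mounted at the origin on the work surface. World frame = base frame: x ahead of the robot, y to its left, z up, the work surface at z = 0. Lengths are in m, angles in rad, forces in N, time in s.
With the tool pointing down it reaches from about 0.375 to 0.825 m from the base axis. Payload 5.5 kg.
Tool frame: the origin (TCP) lies midway between the tips of the shut fingers; the grasp point (between the pads) lies 19 mm behind it; z points along the fingers, y is the direction in which the jaws open and shut (so a half turn about z gives the same grasp; the last joint's range is limited). The gripper opens to 85 mm and grips with 20 to 120 N. Pads are 22 mm wide; open, the fingers measure 114 mm over their backs; the gripper's body (76 mm by 85 mm) begins 54 mm behind the grasp point. The pads swing forward as they close: fully open they stand 13 mm farther back than shut.
Start: joints at [-1.15, 0.314, -0.047, 1.21, 0, 1.571], TCP at [0.245, -0.548, 0.2] pointing down, gripper open.
Joint ranges: [-2.67, 2.67], [-0.69, 1.73], [-1.03, 1.25], [-2.08, 2.16], [-1.42, 1.45], [-3.14, 3.14]. Speed limits (rad/s): [2.39, 2.39, 3.01, 3.14, 3.14, 3.14].

### API

Orientations are given as a unit quaternion [w, x, y, z].
In Python, from plant import arm, cams, boxes_of gives the robot as it stands. The module is installed in compiled form; this text tells all that it offers.
- The arm moves only by the shell command python3 -m handwheel 'ROWS' [FORCE]. ROWS is JSON, a list of rows, each a list of 7 numbers: the finger opening in cm, from 0 to 8.54, then the shift along the tool's x, y, z in cm, then the turn, a rotation vector about the tool's x, y, z in degrees. A call has exactly 8 rows; each row is the pose to reach, as a shift and turn from the pose commanded when the call began, along the tool's axes at that moment; what a row does not reach only later rows make up. A row lasts 1/8 s, in which the tool goes at most 62.5 mm and 10.7 degrees, less where a joint would pass 70% of its speed; a pose out of reach is approached as far as the arm can. A call with a gripper value outside its range is refused whole. The fingers move at their own pace and stop on an object; FORCE is the grip in N (left out, the last holds). Time passes only in rows, so rows that repeat a pose let the fingers close, or fill a call up. It gives the time, the measured TCP pose, the force and the opening at its end, in the units of the state.
- arm.get_state(): the state, without advancing time (a new reading comes with each control period).
- cams.snapshot(name): name is "scene" or "top"; returns a dict with "pixels" (420x560x3 uint8, blue, green, red), "intrinsics" (3x3 intrinsics, pixels), "rvec" (rotation vector, rad) and "tvec" (3), from world to camera coordinates, as OpenCV has them. Camera axes: x right, y down, z forward; pixel columns grow to the right and rows downward; lengths in m; the calibration is good to about 2 mm. A picture is of the moment at which its call begins. There is no depth.
- arm.close_job(): hands the job in, once; it reports no verdict.
Trained networks look in a picture, given as the dict that the camera call returned (one of the last four; its "shot" number tells which), for a name from the list of things; names that differ only in an ending like _2 or _b are one class to them, and where a whole thing is asked for, a point or a joint stands for the part that bears it (a point fixed in the world has none). Each returns a list of dicts, best first, with "confidence" (0 to 1); they miss things now and then, are a little off and sometimes report something else, mostly with a low value. They report only what shows in the picture. A call takes as long as a camera call. They do not tell look-alikes from the thing itself.
- boxes_of(target, picture): "xy" ([column, row] in pixels, amid what is visible of it).
The state is a dict: "time_s": time; "joint_positions": joint angles; "joint_vel": joint speeds; "effort": joint torques, N m; "eef_pos": TCP position; "tcp_rot": TCP orientation; "contact_force": force on the tool from outside, world axes, zero at the start; "ft_torque": the same for the moment, N m; "grip_width": finger opening in m.
Only numpy, scipy, OpenCV 4.12 (cv2) and the standard library are available. Lean on these libraries where they do the work, as an engineer would, in place of code of your own. Each camera call takes 0.05 s, during which the arm holds its last target. There are 200 camera calls.

### The job

Strip the test hub: take the parts off its spindle from the top down, one at a time, and put each away in its own pocket in the open drawer before taking the next: the green rubber boot in the green pocket, the brass collar in the yellow one, the ball bearing in the white one and the toothed pulse wheel in the blue one. Set every part down upright, flat and fully home in its pocket; do not drop or throw any. Leave the caliper and the brass connector in the drawer where they are.

Things in the scene. Friction and masses are not known exactly. Their poses are not given: they have to be found in the camera images.
- boot: green rubber sensor boot, stiff, ribbed; diameter 30 at the foot, 28 over the ribs, 36 high (top 8 mm: neck diameter 19), about 30 g. Origin: centre of its underside, z up. Top of the stack of four on the hub's spindle, underside 85 above the bench; the spindle (top 93 above the bench) reaches 8 up into it.
- collar: slotted brass collar, outer diameter 40, bore 23, 16 high, about 110 g. Origin: centre of its underside, z up. Second from the top of the stack, lying on the bearing, underside 69 above the bench.
- bearing: ball bearing, bright steel rings with a dark shield between, outer diameter 52, bore 25, 15 high, about 130 g. Origin: centre of its underside, z up. Third from the top, lying on the pulse wheel, underside 54 above the bench.
- pulse_wheel: dark steel wheel with 20 teeth, diameter 68 over them, bore 32, 16 high, about 330 g. Origin: centre of its underside, z up. Bottom of the stack, underside 38 above the bench, on the 56 wide boss of the grey cast iron hub (fixed, flange diameter 150, wheel nuts up to 30 high). The parts sit loose on the hub's upright stepped spindle, top 93 above the bench, with 2 mm play all round.
- nest_boot: foam insert tile for the boot: dark, 100 x 100, 30 high, fixed, with a round pocket in its top, 44 diameter, 4 deep, floor lined green. Origin: centre of its underside, 10 above the bench; pocket floor 26 and tile top 30 above the origin; x into the drawer case, z up. The four tiles lie 2 x 2, 105 centre to centre, in the open drawer; which is where changes.
- nest_collar: foam insert tile for the collar: dark, 100 x 100, 30 high, fixed, with a round pocket in its top, 54 diameter, 4 deep, floor lined yellow. Origin: centre of its underside, 10 above the bench; pocket floor 26 and tile top 30 above the origin; x into the drawer case, z up. One of the four tiles.
- nest_bearing: foam insert tile for the bearing: dark, 100 x 100, 30 high, fixed, with a round pocket in its top, 66 diameter, 4 deep, floor lined white. Origin: centre of its underside, 10 above the bench; pocket floor 26 and tile top 30 above the origin; x into the drawer case, z up. One of the four tiles.
- nest_wheel: foam insert tile for the pulse wheel: dark, 100 x 100, 30 high, fixed, with a round pocket in its top, 84 diameter, 4 deep, floor lined blue. Origin: centre of its underside, 10 above the bench; pocket floor 26 and tile top 30 above the origin; x into the drawer case, z up. The drawer's walls stand 36 above the bench; its case, 58 high, begins 195 beyond the middle of the four tiles.
- caliper: steel vernier caliper, 235 long, 70 wide over the jaws, 10 high, lying loose across the drawer between the tiles and the case, below the drawer's rim. Origin: middle of its underside; long axis y. To be left alone.
- connector: brass pulse connector, 30 square flange, round knurled head diameter 27, 41 high, standing loose in the narrow strip along the drawer's -y side: its top is 11 above the tiles, its axis about 79 beside the centres of the nearer two. Origin: centre of its underside, z up. To be left alone.
There are look-alikes about, which are no part of the job. Of the things that look like the boot, the smaller one is meant.

How it is judged:
By the outcome, as a careful person would: the job done as asked, in the order asked, and still so for the second after the job is handed in, with the robot touching nothing.
It also fails if it takes over 128 s, if anything falls off the work surface, if the arm or the gripper's body presses on something with over 40 N, if the wrist force passes 120 N, or if a joint passes its speed limit or range.

## Working session

There is one attempt and no reset: what is moved stays moved. The work goes in short steps, Python scripts to look and compute and a shell command to move; the robot and the scene stay as the last step left them, time stands still between calls to the robot, and variables do not carry over. Pictures are saved under pics/ and viewed, about 12 in all and at most 16, crops included, and the job is handed in when it is done.

```bash
mkdir -p pics
cat > h.py <<'E'
import numpy as np, cv2
from plant import arm, cams, boxes_of
from scipy.spatial.transform import Rotation as R
def ray(p,uv):
    K=np.array(p["intrinsics"]);r=cv2.Rodrigues(np.array(p["rvec"],float))[0];t=np.array(p["tvec"],float).ravel()
    d=r.T@np.linalg.inv(K)@np.array([uv[0],uv[1],1.]);return -r.T@t,d
def atz(p,uv,z):
    c,d=ray(p,uv);return c+d*(z-c[2])/d[2]
def proj(p,X):
    return cv2.projectPoints(np.array(X,float).reshape(-1,3),np.array(p["rvec"],float),np.array(p["tvec"],float),np.array(p["intrinsics"],float),None)[0].reshape(-1,2)
E
python3 - <<'E'
from h import *
np.set_printoptions(precision=4,suppress=True)
s=arm.get_state();print(s)
for n in("scene","top"):
    p=cams.snapshot(n);cv2.imwrite(f"pics/{n}0.png",p["pixels"]);print(n,"cam",ray(p,(280,210)))
    for o,z in(("boot",.103),("collar",.085),("bearing",.069),("pulse_wheel",.054),("nest_boot",.036),("nest_collar",.036),("nest_bearing",.036),("nest_wheel",.036),("caliper",.01),("connector",.03)):
        for b in boxes_of(o,p)[:3]: print(o,np.round(b["xy"],1),round(b["confidence"],2),atz(p,b["xy"],z))
E
```

```text
{'time_s': 0.0, 'joint_positions': array([-1.15  ,  0.3142, -0.0481,  1.2102,  0.    ,  1.5708]), 'joint_vel': array([ 0.0001,  0.0014, -0.0004,  0.0014, -0.0014,  0.0007]), 'effort': array([ -0.0022, -53.9583,  33.9753,   0.0191,  -0.0001,   0.    ]), 'eef_pos': array([ 0.2448, -0.5471,  0.1989]), 'tcp_rot': array([-0.0008,  0.9779,  0.2089, -0.0002]), 'contact_force': array([-0.4588,  0.5532, -0.2664]), 'ft_torque': array([0.0082, 0.0438, 0.0071]), 'grip_width': 0.08587079607225724}
scene cam (array([ 1.1324, -0.1966,  0.7178]), array([-0.6614,  0.2497, -0.7073]))
boot [151.2 218.9] 0.88 [ 0.4955 -0.2107  0.103 ]
boot [132.5 195. ] 0.66 [ 0.4177 -0.2342  0.103 ]
boot [163.1 238.1] 0.38 [ 0.5505 -0.1988  0.103 ]
collar [305.  198.3] 0.72 [0.5273 0.085  0.085 ]
collar [157.4 230.2] 0.55 [ 0.5102 -0.2052  0.085 ]
bearing [160.4 240.6] 0.71 [ 0.5227 -0.2048  0.069 ]
pulse_wheel [159.4 248.3] 0.57 [ 0.5272 -0.2101  0.054 ]
nest_boot [374.4 224.7] 0.94 [0.6014 0.2082 0.036 ]
nest_boot [349.9 190. ] 0.2 [0.4907 0.2089 0.036 ]
nest_collar [320.  234.1] 0.65 [0.5861 0.0946 0.036 ]
nest_bear
[... 420 characters left out ...]
0.2058  0.103 ]
boot [404.4 206.7] 0.78 [ 0.4962 -0.2084  0.103 ]
bearing [390.6 210.3] 0.54 [ 0.4908 -0.191   0.069 ]
bearing [239.5 220.8] 0.51 [0.4779 0.1124 0.069 ]
pulse_wheel [386.8 215.3] 0.53 [ 0.4811 -0.1871  0.054 ]
nest_boot [193.7 165.5] 0.59 [0.5967 0.2093 0.036 ]
nest_collar [241.9 171.6] 0.73 [0.5811 0.1084 0.036 ]
nest_bearing [245.1 221.8] 0.71 [0.4757 0.1042 0.036 ]
nest_bearing [190.1 217.4] 0.31 [0.488  0.2189 0.036 ]
nest_wheel [188.7 219.6] 0.89 [0.4835 0.2219 0.036 ]
caliper [255.3 124.5] 0.98 [0.6864 0.0793 0.01  ]
connector [195.6 164.8] 0.75 [0.599  0.2065 0.03  ]
connector [191.6 217.5] 0.66 [0.4878 0.2171 0.03  ]
connector [279.9 207.7] 0.45 [0.5034 0.0307 0.03  ]
```

View pics/scene0.png

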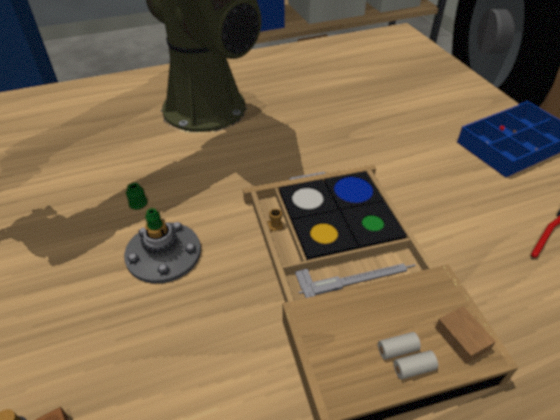

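View pics/top0.png

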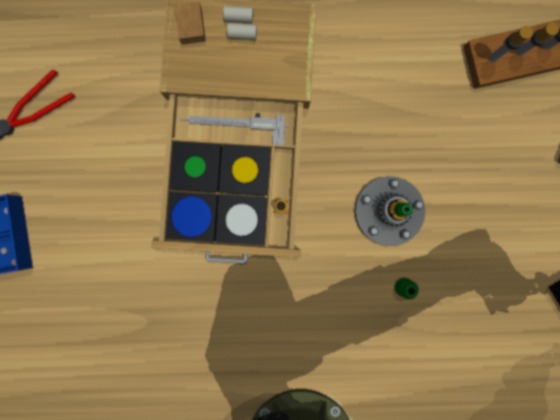

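The scene view shows two boot look-alikes: one on the hub at scene (153,217) / top (403,208), and one free-standing on the bench at scene (136,195) / top (406,288). The one on the spindle fits the description (on the stack, smaller). I'll confirm this in a crop and measure the pockets at the same time.

Run:
```python
from h import *
np.set_printoptions(precision=4,suppress=True)
P={n:cams.snapshot(n) for n in("scene","top")}
box={"scene":(230,160,430,260),"top":(160,135,280,250)}
for n,p in P.items():
    im=p["pixels"];hsv=cv2.cvtColor(im,cv2.COLOR_BGR2HSV);x0,y0,x1,y1=box[n]
    for c,lo,hi in(("green",(45,100,50),(80,255,255)),("yellow",(15,170,150),(35,255,255)),("white",(0,0,120),(179,60,255)),("blue",(105,120,60),(130,255,255))):
        m=cv2.inRange(hsv,lo,hi);k=np.zeros_like(m);k[y0:y1,x0:x1]=m[y0:y1,x0:x1]
        q,l,st,ce=cv2.connectedComponentsWithStats(k);i=1+np.argmax(st[1:,4]);print(n,c,st[i],ce[i],atz(p,ce[i],.0365))
a=P["scene"]["pixels"][165:285,105:215];b=P["top"]["pixels"][160:310,345:440]
a=cv2.resize(a,None,fx=4,fy=4,interpolation=cv2.INTER_CUBIC);b=cv2.resize(b,None,fx=3.5,fy=3.5,interpolation=cv2.INTER_CUBIC)
o=np.zeros((530,790,3),np.uint8);o[:a.shape[0],:a.shape[1]]=a;o[:b.shape[0],450:450+b.shape[1]]=b[:, :340];cv2.imwrite("pics/crop1.png",o)
```

```text
scene green [361 215  24  17 303] [372.4356 222.901 ] [0.596  0.2066 0.0365]
scene yellow [311 224  26  19 373] [323.6113 233.2145] [0.5868 0.1021 0.0365]
scene white [292 188  31  21 489] [307.1963 198.1677] [0.4822 0.1112 0.0365]
scene blue [333 176  41  27 834] [353.1391 189.4376] [0.492  0.216  0.0365]
top green [184 155  22  23 404] [194.5569 166.1782] [0.5952 0.2074 0.0365]
top yellow [233 158  24  24 466] [244.5064 169.412 ] [0.5855 0.1028 0.0365]
top white [226 204  32  32 789] [241.2155 219.2738] [0.4812 0.1121 0.0365]
top blue [ 171  196   41   42 1374] [191.0109 216.1245] [0.4906 0.2168 0.0365]
```

View pics/crop1.png

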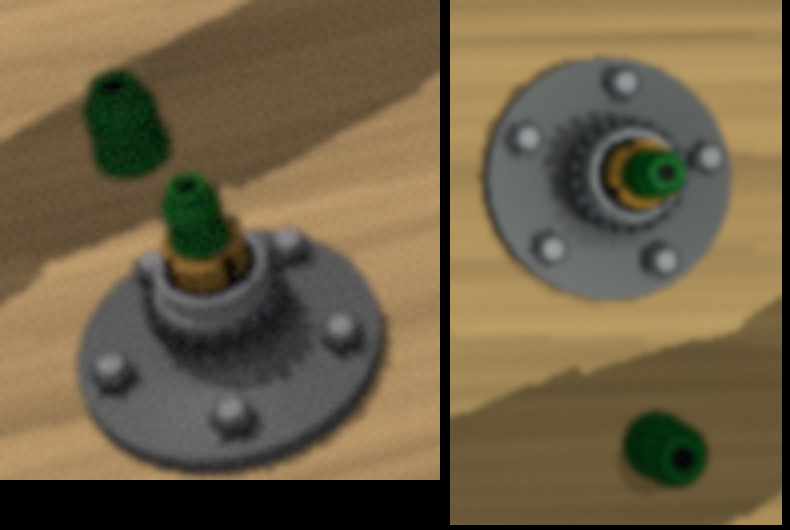

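The crop confirms it: the hub boot at crop (190,185) is clearly smaller than the free-standing one at (115,85), and it sits on the collar. Next I need the hub axis.

```bash
cat >> h.py <<'E'
def go(x,y,z,jaw=0.0):
    s=arm.get_state();q=s["tcp_rot"];r=R.from_quat([q[1],q[2],q[3],q[0]])
    a=np.radians(jaw);Y=np.array([np.cos(a),np.sin(a),0]);Z=np.array([0,0,-1.]);T=R.from_matrix(np.c_[np.cross(Y,Z),Y,Z])
    d=r.inv().apply(np.array([x,y,z])-s["eef_pos"])*100
    print("t",round(s["time_s"],2),"pos",s["eef_pos"].round(4),"w",round(s["grip_width"],4),"F",np.round(s["contact_force"],1),"| shift cm",d.round(2),"turn deg",np.degrees((r.inv()*T).as_rotvec()).round(1))
E
python3 - <<'E'
from h import *
np.set_printoptions(precision=4,suppress=True)
p=cams.snapshot("scene");q=cams.snapshot("top")
top=[(450,0,3.5,345,160)]
f=lambda u,v:(345+(u-450)/3.5,160+v/3.5); g=lambda u,v:(105+u/4,165+v/4)
def tri(a,b):
    c1,d1=ray(p,a);c2,d2=ray(q,b);A=np.c_[d1,-d2];t=np.linalg.lstsq(A,c2-c1,rcond=None)[0];x,y=c1+d1*t[0],c2+d2*t[1];return (x+y)/2,np.linalg.norm(x-y)
print("boot top",tri(g(187,187),f(667,173)),atz(p,g(187,187),.121),atz(q,f(667,173),.121))
N1=np.mean([atz(q,f(*u),.028) for u in((624,82),(710,156),(663,260),(551,248),(526,138))],0)
N2=np.mean([atz(p,g(*u),.028) for u in((112,370),(233,412),(343,332),(289,242),(150,265))],0);print("nuts",N1,N2)
for n,P in(("top",q),("scene",p)):
  for X in(N1,):
    for z,r in((0.121,.0095),):print(n,proj(P,[X[0],X[1],z]))
go((N1+N2)[0]/2,(N1+N2)[1]/2,.15)
E
```

```text
boot top (array([ 0.4908, -0.2076,  0.1165]), np.float64(0.0024828902684871984)) [ 0.4963 -0.2064  0.121 ] [ 0.4904 -0.2074  0.121 ]
nuts [ 0.4913 -0.2055  0.028 ] [ 0.4978 -0.2056  0.028 ]
top [[405.9351 209.0006]]
scene [[151.7868 209.7987]]
t 1.3 pos [ 0.2451 -0.5477  0.1998] w 0.0854 F [ 0.6 -0.1 -0.8] | shift cm [ 36.74 -21.04   4.98] turn deg [  0.    0.  -65.9]
```

```bash
python3 -m handwheel '[[8,5.2,-3,0.7,0,0,-9.4],[8,10.5,-6,1.4,0,0,-18.8],[8,15.7,-9,2.1,0,0,-28.2],[8,21,-12,2.8,0,0,-37.6],[8,26.2,-15,3.5,0,0,-47],[8,31.5,-18,4.2,0,0,-56.5],[8,36.7,-20.9,5,0,0,-65.9],[8,36.7,-20.9,5,0,0,-65.9]]' 40; python3 -c "
from h import *
go(.492,-.206,.091)"
```

```text
time_s: 2.3
eef_pos: [0.4964, -0.2036, 0.1492]
tcp_rot: [-0.0, 0.705, 0.709, 0.0]
contact_force: [-0.3, -0.2, 0.0]
grip_width: 0.0803
t 2.3 pos [ 0.4964 -0.2036  0.1492] w 0.0803 F [-0.3 -0.2  0. ] | shift cm [-0.24 -0.44  5.82] turn deg [-0.  -0.1  0.4]
```

```bash
python3 -m handwheel '[[7,-0.2,-0.4,0,0,0,0.4],[6.5,-0.2,-0.4,1,0,0,0.4],[6,-0.2,-0.4,2,0,0,0.4],[6,-0.2,-0.4,3,0,0,0.4],[6,-0.2,-0.4,4,0,0,0.4],[6,-0.2,-0.4,5,0,0,0.4],[6,-0.2,-0.4,5.8,0,0,0.4],[6,-0.2,-0.4,5.8,0,0,0.4]]' 40; python3 -c "
from h import *
p=cams.snapshot('scene');q=cams.snapshot('top')
a=cv2.resize(p['pixels'][120:270,80:230],None,fx=2.6,fy=2.6,interpolation=2);b=cv2.resize(q['pixels'][130:280,330:480],None,fx=2.6,fy=2.6,interpolation=2);cv2.imwrite('pics/c2.png',np.hstack([a,b]))
go(.492,-.206,.091)"
```

```text
time_s: 3.3
eef_pos: [0.4902, -0.2087, 0.091]
tcp_rot: [-0.001, 0.709, 0.705, -0.0]
contact_force: [-0.4, 0.1, -0.8]
grip_width: 0.0599
t 3.4 pos [ 0.4909 -0.209   0.0919] w 0.06 F [ 0.1 -0.2 -0.2] | shift cm [0.3  0.11 0.09] turn deg [ 0.   0.  -0.4]
```

View pics/c2.png

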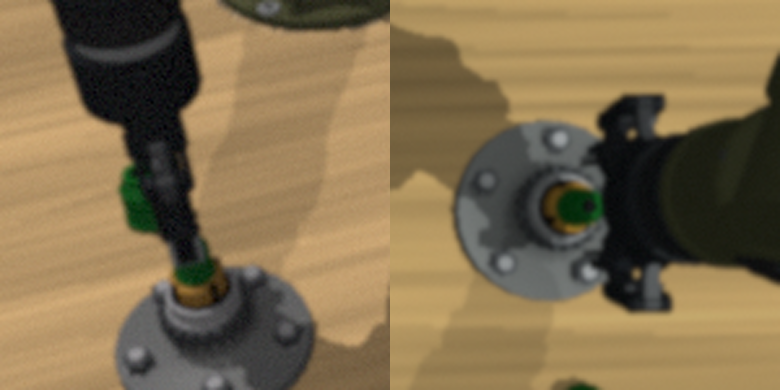

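The left crop (scene) shows the fingers straddling the boot at about (195,260), with the decoy behind at (140,200). The TCP reads 3 mm off in y, so I'll correct that and close.

```bash
python3 -m handwheel '[[6,0.3,0.1,0,0,0,-0.4],[5,0.3,0.1,0,0,0,-0.4],[4,0.3,0.1,0,0,0,-0.4],[3,0.3,0.1,0,0,0,-0.4],[2,0.3,0.1,0,0,0,-0.4],[1,0.3,0.1,0,0,0,-0.4],[1,0.3,0.1,0,0,0,-0.4],[1,0.3,0.1,0,0,0,-0.4]]' 30; python3 -c "
from h import *
go(.492,-.206,.151);go(.5956,.207,.15)"
```

```text
time_s: 4.4
eef_pos: [0.4917, -0.206, 0.0918]
tcp_rot: [-0.0, 0.707, 0.707, 0.0]
contact_force: [-0.5, 0.4, 0.6]
grip_width: 0.0102
t 4.4 pos [ 0.4917 -0.206   0.0918] w 0.0102 F [-0.5  0.4  0.6] | shift cm [-0.    0.03 -5.92] turn deg [-0. -0.  0.]
t 4.4 pos [ 0.4917 -0.206   0.0918] w 0.0102 F [-0.5  0.4  0.6] | shift cm [41.3  10.39 -5.82] turn deg [-0. -0.  0.]
```

Width 10 mm means nothing between the pads. I'll look.

```bash
python3 -c "
from h import *
p=cams.snapshot('scene');q=cams.snapshot('top')
a=cv2.resize(p['pixels'][150:270,95:215],None,fx=3.3,fy=3.3,interpolation=2);b=cv2.resize(q['pixels'][150:270,350:470],None,fx=3.3,fy=3.3,interpolation=2);cv2.imwrite('pics/c3.png',np.hstack([a,b]))
X=[[.492,-.206,.092],[.492,-.206,.112]];print((proj(p,X)-[95,150])*3.3,(proj(q,X)-[350,150])*3.3+[396,0])"
```

```text
[[196.60587837 234.54754663]
 [189.81095928 209.83712457]] [[565.98740552 195.07428744]
 [576.52245505 193.91863243]]
```

View pics/c3.png

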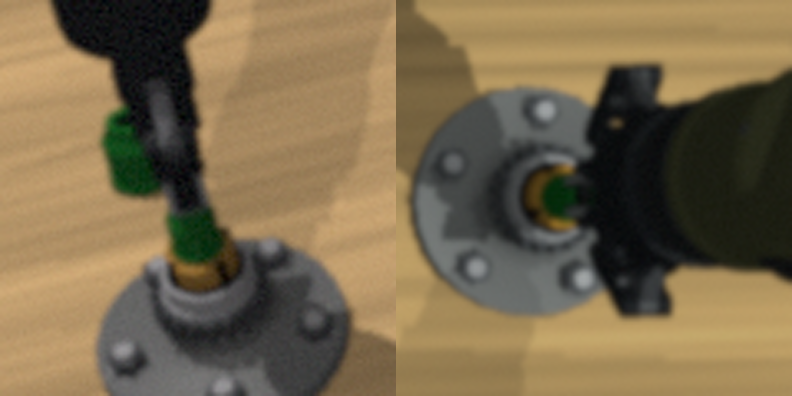

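```bash
python3 -m handwheel '[[4,0,0,0,0,0,0],[5,0,0,0,0,0,0],[5,0,0,-1,0,0,0],[5,0,0,-3,0,0,0],[5,0,0,-5,0,0,0],[2,0,0,-5,0,0,0],[0,0,0,-5,0,0,0],[0,0,0,-5,0,0,0]]' 30; python3 -c "
from h import *
p=cams.snapshot('scene');q=cams.snapshot('top')
go(.492,-.206,.09)
e=arm.get_state()['eef_pos'];im=[]
for c,(x,y) in((p,(95,130)),(q,(350,150))):
  a=cv2.resize(c['pixels'][y:y+120,x:x+120],None,fx=3.3,fy=3.3,interpolation=2)
  for X,col in((e,(0,0,255)),(e+[0,0,.02],(255,0,255)),([.492,-.206,.121],(255,255,0))):
    u=(proj(c,X)[0]-[x,y]+.5)*3.3;cv2.circle(a,tuple(int(v) for v in u),3,col,1);print(u)
  im.append(a)
cv2.imwrite('pics/c4.png',np.hstack(im))"
```

```text
time_s: 5.5
eef_pos: [0.4911, -0.2057, 0.1409]
tcp_rot: [-0.001, 0.707, 0.707, -0.0]
contact_force: [-0.8, 0.1, -0.0]
grip_width: -0.0001
t 5.6 pos [ 0.4912 -0.2057  0.141 ] w 0.0003 F [-0.2  0.2  0. ] | shift cm [-0.03  0.09  5.1 ] turn deg [-0.1 -0.   0. ]
[181.40797875 239.05208213]
[174.04276125 212.23549643]
[188.32960103 266.09961828]
[198.10167965 195.24531498]
[210.11355246 193.96786185]
[187.09690784 195.02843861]
```

View pics/c4.png

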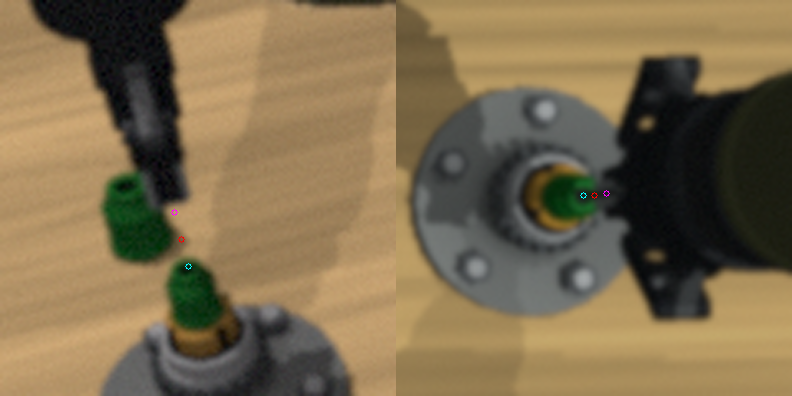

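```bash
python3 -c "
from h import *
np.set_printoptions(precision=4,suppress=True)
p=cams.snapshot('scene');q=cams.snapshot('top')
for a,b in(((172,203),(608,193)),((172,203),(614,193)),((172,200),(608,188))):
  a=(95+a[0]/3.3-.5,130+a[1]/3.3-.5);b=(350+(b[0]-396)/3.3-.5,150+b[1]/3.3-.5)
  c1,d1=ray(p,a);c2,d2=ray(q,b);t=np.linalg.lstsq(np.c_[d1,-d2],c2-c1,rcond=None)[0];print(c1+d1*t[0],c2+d2*t[1])
x=cv2.resize(p['pixels'][140:230,110:200],None,fx=6,fy=6,interpolation=2);cv2.imwrite('pics/c5.png',x)
print(arm.get_state()['joint_positions'])
"
```

```text
[ 0.4913 -0.2055  0.1678] [ 0.4915 -0.2046  0.1675]
[ 0.4919 -0.2055  0.1683] [ 0.4914 -0.2073  0.1689]
[ 0.4936 -0.2051  0.1718] [ 0.4941 -0.2035  0.1713]
[-0.3967  0.2203 -0.306   1.0454  0.      1.1739]
```

View pics/c5.png

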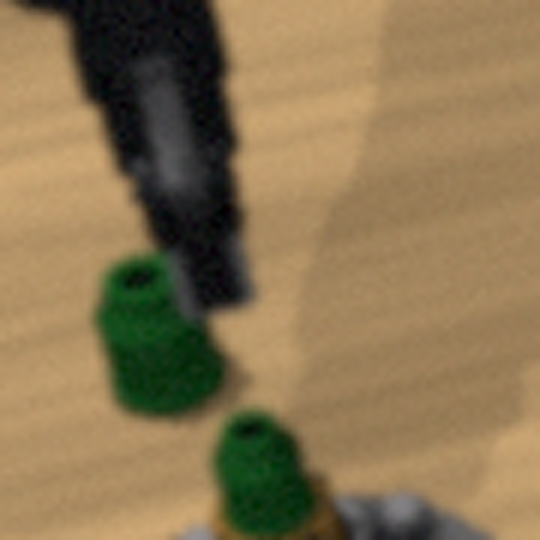

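The finger tips show about 27–34 mm above the reported TCP, with x and y in agreement, so the reported z is biased. I'll aim with a 32 mm allowance, grip, and calibrate exactly when the boot touches the pocket floor.

```bash
python3 -m handwheel '[[4,0,0.1,0,0,0,0],[6,0,0.1,0,0,0,0],[6,0,0.1,1,0,0,0],[6,0,0.1,2.5,0,0,0],[6,0,0.1,4,0,0,0],[6,0,0.1,5.5,0,0,0],[6,0,0.1,7,0,0,0],[6,0,0.1,7.6,0,0,0]]' 30;  python3 -m handwheel '[[6,0,0,0,0,0,0],[5,0,0,0,0,0,0],[4,0,0,0,0,0,0],[3,0,0,0,0,0,0],[2,0,0,0,0,0,0],[2,0,0,0,0,0,0],[2,0,0,0,0,0,0],[2,0,0,0,0,0,0]]' 30; python3 -c "
from h import *
go(.492,-.206,.1);go(.5956,.207,.1)"
```

```text
time_s: 6.7
eef_pos: [0.4919, -0.2057, 0.0643]
tcp_rot: [-0.001, 0.707, 0.707, -0.0]
contact_force: [0.5, 0.1, 0.2]
grip_width: 0.0599
time_s: 7.7
eef_pos: [0.493, -0.2061, 0.0663]
tcp_rot: [0.0, 0.707, 0.707, 0.0]
contact_force: [-1.8, 0.5, 5.9]
grip_width: 0.0267
t 7.7 pos [ 0.493  -0.2061  0.0663] w 0.0267 F [-1.8  0.5  5.9] | shift cm [ 0.01 -0.1  -3.37] turn deg [0. 0. 0.]
t 7.7 pos [ 0.493  -0.2061  0.0663] w 0.0267 F [-1.8  0.5  5.9] | shift cm [41.31 10.27 -3.38] turn deg [0. 0. 0.]
```

```bash
python3 -m handwheel '[[2,0,0,-0.5,0,0,0],[2,0,0,-1,0,0,0],[2,0,0,-2,0,0,0],[2,0,0,-3,0,0,0],[2,0,0,-4,0,0,0],[2,0,0,-5,0,0,0],[2,0,0,-5,0,0,0],[2,0,0,-5,0,0,0]]' 30; python3 -c "
from h import *
go(.492,-.206,.117);go(.5956,.207,.117)
p=cams.snapshot('scene');q=cams.snapshot('top')
x=cv2.resize(p['pixels'][150:250,100:200],None,fx=3.9,fy=3.9,interpolation=2);y=cv2.resize(q['pixels'][160:260,355:455],None,fx=3.9,fy=3.9,interpolation=2);cv2.imwrite('pics/c6.png',np.hstack([x,y]))
e=arm.get_state()['eef_pos'];print((proj(p,[e+[0,0,d] for d in (0,.02,.03,.06)])-[100,150]+.5)*3.9)
"
```

```text
time_s: 8.7
eef_pos: [0.4926, -0.2059, 0.1156]
tcp_rot: [-0.0, 0.707, 0.707, -0.0]
contact_force: [-0.3, -0.1, -1.6]
grip_width: 0.027
t 8.7 pos [ 0.4926 -0.2059  0.1156] w 0.027 F [-0.3 -0.1 -1.6] | shift cm [-0.01 -0.06 -0.14] turn deg [-0. -0.  0.]
t 8.7 pos [ 0.4926 -0.2059  0.1156] w 0.027 F [-0.3 -0.1 -1.6] | shift cm [41.29 10.31 -0.14] turn deg [-0. -0.  0.]
[[205.86719865 245.3137172 ]
 [197.52751848 214.96316549]
 [193.25162146 199.40191724]
 [179.97755964 151.09369782]]
```

View pics/c6.png

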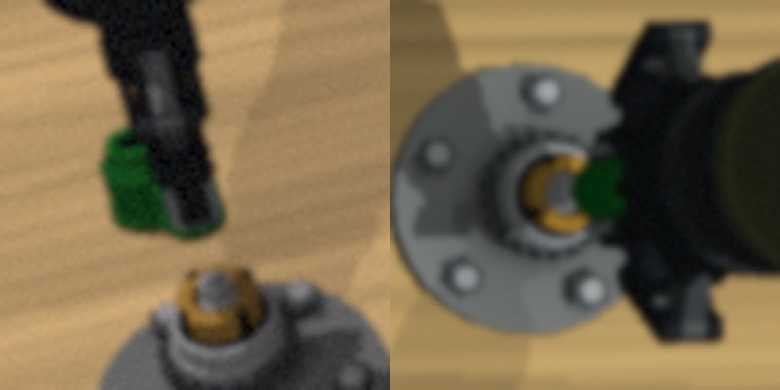

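```bash
python3 -c "
from h import *
p=cams.snapshot('scene')
def zat(uv,x):
  c,d=ray(p,uv);t=(x-c[0])/d[0];return c+d*t
print('tip now',zat((150.8,206.4),.508),zat((150.8,206.4),.518),'boot bottom',zat((149.5,210),.5075))
print('tip closed, rep .141',zat((146.5,190.8),.4912+.004),zat((146.5,190.8),.4912+.012))
"; python3 -m handwheel '[[2,5.2,1.3,-1,0,0,0],[2,10.4,2.6,-1,0,0,0],[2,15.6,3.9,-1,0,0,0],[2,20.8,5.2,-1,0,0,0],[2,26,6.5,-1,0,0,0],[2,31.2,7.8,-1,0,0,0],[2,36.4,9.1,-1,0,0,0],[2,41.3,10.3,-1,0,0,0]]' 30;python3 -m handwheel '[[2,0,0,0,0,0,0],[2,0,0,1,0,0,0],[2,0,0,2,0,0,0],[2,0,0,3,0,0,0],[2,0,0,4,0,0,0],[2,0,0,5,0,0,0],[2,0,0,5,0,0,0],[2,0,0,5,0,0,0]]' 30; python3 -c "
from h import *
go(.5956,.207,.03)
p=cams.snapshot('scene');q=cams.snapshot('top')
x=cv2.resize(p['pixels'][150:250,320:420],None,fx=3.9,fy=3.9,interpolation=2);y=cv2.resize(q['pixels'][120:220,140:240],None,fx=3.9,fy=3.9,interpolation=2);cv2.imwrite('pics/c7.png',np.hstack([x,y]))
"
```

```text
tip now [ 0.508      -0.20534074  0.14511895] [ 0.518      -0.20520117  0.15429066] boot bottom [ 0.5075     -0.20914424  0.1369749 ]
tip closed, rep .141 [ 0.4952     -0.2055501   0.17167066] [ 0.5032     -0.20543806  0.1785273 ]
time_s: 9.85
eef_pos: [0.5957, 0.2089, 0.1253]
tcp_rot: [-0.0, 0.707, 0.707, -0.0]
contact_force: [0.8, -0.1, -0.9]
grip_width: 0.0269
time_s: 10.85
eef_pos: [0.5958, 0.2071, 0.076]
tcp_rot: [0.0, 0.707, 0.707, 0.0]
contact_force: [0.8, -0.0, -0.0]
grip_width: 0.0268
t 10.85 pos [0.5958 0.2071 0.076 ] w 0.0268 F [ 0.8 -0.  -0. ] | shift cm [-0.01 -0.03  4.6 ] turn deg [ 0. -0.  0.]
```

View pics/c7.png

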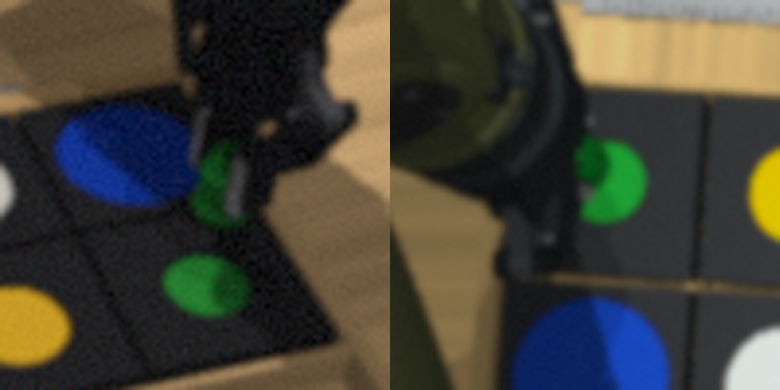

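```bash
python3 -m handwheel '[[2,0,0,1,0,0,0],[2,0,0,2,0,0,0],[2,0,0,3,0,0,0],[2,0,0,4,0,0,0],[2,0,0,4.8,0,0,0],[2,0,0,5.2,0,0,0],[2,0,0,5.4,0,0,0],[2,0,0,5.4,0,0,0]]' 30;python3 -m handwheel '[[2,0,0,0.05,0,0,0],[2,0,0,0.1,0,0,0],[2,0,0,0.15,0,0,0],[2,0,0,0.2,0,0,0],[2,0,0,0.25,0,0,0],[2,0,0,0.3,0,0,0],[2,0,0,0.3,0,0,0],[2,0,0,0.3,0,0,0]]' 30
```

```text
time_s: 11.95
eef_pos: [0.5958, 0.2071, 0.0219]
tcp_rot: [0.0, 0.707, 0.707, 0.0]
contact_force: [0.1, 0.2, -0.1]
grip_width: 0.027
time_s: 12.95
eef_pos: [0.5956, 0.207, 0.0188]
tcp_rot: [-0.0, 0.707, 0.707, -0.0]
contact_force: [-0.8, 0.6, -0.7]
grip_width: 0.0268
```

```bash
python3 -m handwheel '[[2,0,0,0.05,0,0,0],[2,0,0,0.1,0,0,0],[2,0,0,0.15,0,0,0],[2,0,0,0.2,0,0,0],[2,0,0,0.2,0,0,0],[2,0,0,0.2,0,0,0],[2,0,0,0.2,0,0,0],[2,0,0,0.2,0,0,0]]' 30;python3 -m handwheel '[[2,0,0,0.05,0,0,0],[2,0,0,0.1,0,0,0],[2,0,0,0.1,0,0,0],[2,0,0,0.1,0,0,0],[2,0,0,0.1,0,0,0],[2,0,0,0.1,0,0,0],[2,0,0,0.1,0,0,0],[2,0,0,0.1,0,0,0]]' 30
```

```text
time_s: 13.95
eef_pos: [0.5957, 0.2071, 0.0174]
tcp_rot: [0.0, 0.707, 0.707, 0.0]
contact_force: [-1.2, -1.1, 5.5]
grip_width: 0.0271
time_s: 14.95
eef_pos: [0.5957, 0.2071, 0.0173]
tcp_rot: [0.0, 0.707, 0.707, 0.0]
contact_force: [-5.2, -1.6, 11.2]
grip_width: 0.0272
```

```bash
python3 -m handwheel '[[2.9,0,0,-0.1,0,0,0],[3.3,0,0,-0.1,0,0,0],[4,0,0,-0.1,0,0,0],[5,0,0,-0.1,0,0,0],[6,0,0,-0.1,0,0,0],[6,0,0,-1,0,0,0],[6,0,0,-2,0,0,0],[6,0,0,-4,0,0,0]]' 30;python3 -m handwheel '[[6,0,0,-2,0,0,0],[6,0,0,-5,0,0,0],[6,0,0,-7,0,0,0],[6,-5,-1.2,-7,0,0,0],[6,-10,-2.5,-7,0,0,0],[6,-15,-3.8,-7,0,0,0],[6,-20,-5,-7,0,0,0],[6,-20,-5,-7,0,0,0]]' 30; python3 -c "
from h import *
go(.492,-.206,.10)
p=cams.snapshot('scene');q=cams.snapshot('top')
x=cv2.resize(p['pixels'][150:270,300:420],None,fx=3.2,fy=3.2,interpolation=2);y=cv2.resize(q['pixels'][130:250,150:270],None,fx=3.2,fy=3.2,interpolation=2);cv2.imwrite('pics/c8.png',np.hstack([x,y]))
"
```

```text
time_s: 15.95
eef_pos: [0.5953, 0.2069, 0.0563]
tcp_rot: [-0.0, 0.707, 0.707, -0.0]
contact_force: [-0.2, 0.2, 0.5]
grip_width: 0.0602
time_s: 16.95
eef_pos: [0.5451, 0.0041, 0.1269]
tcp_rot: [0.001, 0.709, 0.706, 0.0]
contact_force: [0.3, 0.3, 0.4]
grip_width: 0.0598
t 16.95 pos [0.5451 0.0041 0.1269] w 0.0598 F [0.3 0.3 0.4] | shift cm [-21.03  -5.22   2.7 ] turn deg [ 0.   0.  -0.3]
```

View pics/c8.png

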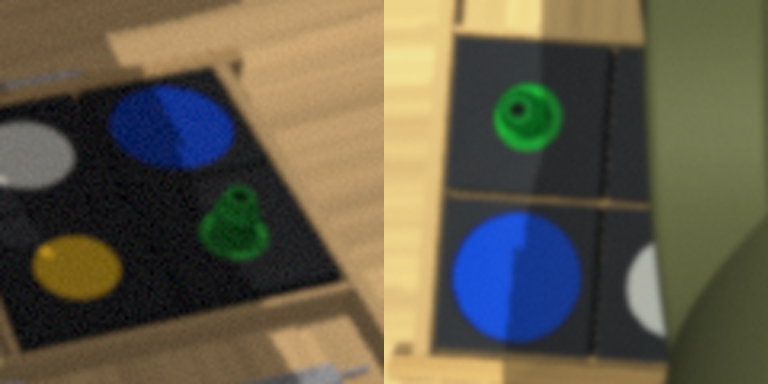

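Boot stands upright and centred in the green pocket (scene crop (236,222), top crop (527,115)). On to the collar: tips sit about 31 mm above the reported z, so I'll grip at reported z 0.042.

```bash
python3 -m handwheel '[[6.5,-5,-1.3,0,0,0,-0.3],[6.5,-10,-2.6,0.5,0,0,-0.3],[6.5,-15,-3.9,1,0,0,-0.3],[6.5,-20,-5,2,0,0,-0.3],[6.5,-21,-5.2,2.7,0,0,-0.3],[6.5,-21,-5.2,2.7,0,0,-0.3],[6.5,-21,-5.2,2.7,0,0,-0.3],[6.5,-21,-5.2,2.7,0,0,-0.3]]' 40; python3 -c "
from h import *
go(.4925,-.206,.042)"
```

```text
time_s: 18.05
eef_pos: [0.4944, -0.2017, 0.0992]
tcp_rot: [0.0, 0.704, 0.71, 0.0]
contact_force: [-0.9, 0.3, 0.2]
grip_width: 0.0651
t 18.05 pos [ 0.4944 -0.2017  0.0992] w 0.0651 F [-0.9  0.3  0.2] | shift cm [-0.42 -0.2   5.72] turn deg [ 0.  -0.   0.4]
```

```bash
python3 -m handwheel '[[6.5,-0.4,-0.2,0,0,0,0.4],[6.5,-0.4,-0.2,1,0,0,0.4],[6.5,-0.4,-0.2,2,0,0,0.4],[6.5,-0.4,-0.2,3,0,0,0.4],[6.5,-0.4,-0.2,4,0,0,0.4],[6.5,-0.4,-0.2,5,0,0,0.4],[6.5,-0.4,-0.2,5.7,0,0,0.4],[6.5,-0.4,-0.2,5.7,0,0,0.4]]' 40;python3 -m handwheel '[[6,0,0,0,0,0,0],[5,0,0,0,0,0,0],[4.5,0,0,0,0,0,0],[4,0,0,0,0,0,0],[3.5,0,0,0,0,0,0],[3,0,0,0,0,0,0],[3,0,0,0,0,0,0],[3,0,0,0,0,0,0]]' 40; python3 -c "
from h import *
go(.5862,.1025,.1)"
```

```text
time_s: 19.05
eef_pos: [0.4913, -0.2068, 0.0411]
tcp_rot: [-0.001, 0.708, 0.707, -0.0]
contact_force: [0.7, -0.7, 0.3]
grip_width: 0.0646
time_s: 20.05
eef_pos: [0.4923, -0.2071, 0.0425]
tcp_rot: [0.0, 0.708, 0.707, 0.0]
contact_force: [-0.6, -0.4, 6.4]
grip_width: 0.038
t 20.05 pos [ 0.4923 -0.2071  0.0425] w 0.038 F [-0.6 -0.4  6.4] | shift cm [30.97  9.35 -5.75] turn deg [ 0.1  0.  -0.1]
```

```bash
python3 -m handwheel '[[3,0,0,-0.5,0,0,0],[3,0,0,-1,0,0,0],[3,0,0,-2,0,0,0],[3,0,0,-3,0,0,0],[3,0,0,-4,0,0,0],[3,0,0,-5,0,0,0],[3,0,0,-6,0,0,0],[3,0,0,-6,0,0,0]]' 40; python3 -m handwheel '[[3,4.5,1.3,-6,0,0,0],[3,9,2.6,-6,0,0,0],[3,13.5,3.9,-6,0,0,0],[3,18,5.2,-6,0,0,0],[3,22.5,6.5,-6,0,0,0],[3,27,8,-6,0,0,0],[3,31,9.3,-6,0,0,0],[3,31,9.3,-6,0,0,0]]' 40; python3 -c "
from h import *
go(.5862,.1025,.015)
p=cams.snapshot('scene');q=cams.snapshot('top')
x=cv2.resize(p['pixels'][130:270,100:200],None,fx=3.5,fy=3.5,interpolation=2);y=cv2.resize(p['pixels'][130:270,280:400],None,fx=3.5,fy=3.5,interpolation=2);cv2.imwrite('pics/c9.png',np.hstack([x,y]))
"
```

```text
time_s: 21.05
eef_pos: [0.4925, -0.2073, 0.1028]
tcp_rot: [0.001, 0.708, 0.707, 0.0]
contact_force: [0.2, -0.7, -2.0]
grip_width: 0.0378
time_s: 22.05
eef_pos: [0.5856, 0.1056, 0.161]
tcp_rot: [-0.0, 0.706, 0.708, 0.0]
contact_force: [0.0, -0.9, -1.2]
grip_width: 0.0381
t 22.05 pos [0.5856 0.1056 0.161 ] w 0.0381 F [ 0.  -0.9 -1.2] | shift cm [-0.32  0.06 14.6 ] turn deg [-0.  -0.   0.1]
```

View pics/c9.png

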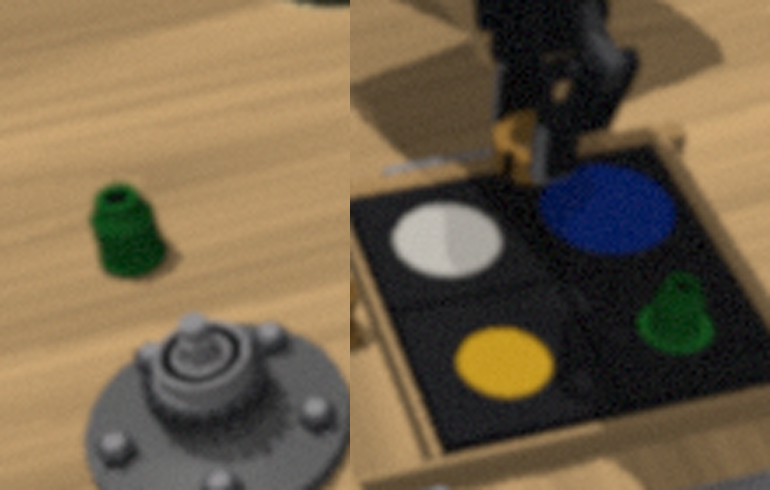

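Collar is in the grip above the drawer; the bearing and wheel are undisturbed on the spindle. Lowering.

```bash
python3 -m handwheel '[[3,-0.3,0.1,2,0,0,0],[3,-0.3,0.1,4.5,0,0,0],[3,-0.3,0.1,7,0,0,0],[3,-0.3,0.1,9.5,0,0,0],[3,-0.3,0.1,12,0,0,0],[3,-0.3,0.1,13.5,0,0,0],[3,-0.3,0.1,14.3,0,0,0],[3,-0.3,0.1,14.3,0,0,0]]' 40;python3 -m handwheel '[[3,0,0,0.1,0,0,0],[3,0,0,0.2,0,0,0],[3,0,0,0.3,0,0,0],[3,0,0,0.4,0,0,0],[3,0,0,0.5,0,0,0],[3,0,0,0.6,0,0,0],[3,0,0,0.6,0,0,0],[3,0,0,0.6,0,0,0]]' 40
```

```text
time_s: 23.15
eef_pos: [0.5861, 0.0995, 0.0187]
tcp_rot: [-0.0, 0.708, 0.706, -0.0]
contact_force: [0.6, -0.0, -0.7]
grip_width: 0.0381
time_s: 24.15
eef_pos: [0.5862, 0.0999, 0.0128]
tcp_rot: [-0.0, 0.708, 0.707, -0.0]
contact_force: [0.4, -0.3, -1.1]
grip_width: 0.0377
```

```bash
python3 -m handwheel '[[3,0,0,0.05,0,0,0],[3,0,0,0.1,0,0,0],[3,0,0,0.15,0,0,0],[3,0,0,0.2,0,0,0],[3,0,0,0.2,0,0,0],[3,0,0,0.2,0,0,0],[3,0,0,0.2,0,0,0],[3,0,0,0.2,0,0,0]]' 40
```

```text
time_s: 25.15
eef_pos: [0.5862, 0.0999, 0.0108]
tcp_rot: [0.0, 0.708, 0.707, 0.0]
contact_force: [0.5, 0.1, -1.1]
grip_width: 0.0378
```

```bash
python3 -m handwheel '[[3,0.15,0,0.05,0,0,0],[3,0.15,0,0.1,0,0,0],[3,0.15,0,0.15,0,0,0],[3,0.15,0,0.2,0,0,0],[3,0.15,0,0.2,0,0,0],[3,0.15,0,0.2,0,0,0],[3,0.15,0,0.2,0,0,0],[3,0.15,0,0.2,0,0,0]]' 40
```

```text
time_s: 26.15
eef_pos: [0.5863, 0.1015, 0.0095]
tcp_rot: [0.0, 0.708, 0.707, 0.0]
contact_force: [-3.2, -1.1, 5.6]
grip_width: 0.0377
```

```bash
python3 -m handwheel '[[4,0,0,-0.1,0,0,0],[4.5,0,0,-0.1,0,0,0],[5.5,0,0,-0.1,0,0,0],[6,0,0,-0.1,0,0,0],[7,0,0,-0.1,0,0,0],[7,0,0,-1,0,0,0],[7,0,0,-3,0,0,0],[7,0,0,-5,0,0,0]]' 40;python3 -m handwheel '[[7,0,0,-3,0,0,0],[7,0,0,-6,0,0,0],[7,-5,-1.6,-6,0,0,0],[7,-10,-3.2,-6,0,0,0],[7,-15,-4.8,-6,0,0,0],[7,-20,-6.4,-6,0,0,0],[7,-25,-8,-6,0,0,0],[7.5,-30.7,-9.4,-6,0,0,0]]' 40;python3 -m handwheel '[[7.5,0,0,0,0,0,0],[7.5,0,0,0.5,0,0,0],[7.5,0,0,1,0,0,0],[7.5,0,0,1,0,0,0],[7.5,0,0,1,0,0,0],[7.5,0,0,1,0,0,0],[7.5,0,0,1,0,0,0],[7.5,0,0,1,0,0,0]]' 40; python3 -c "
from h import *
go(.4925,-.206,.025)
p=cams.snapshot('scene');q=cams.snapshot('top')
x=cv2.resize(p['pixels'][150:270,280:400],None,fx=3.2,fy=3.2,interpolation=2);y=cv2.resize(q['pixels'][130:250,150:270],None,fx=3.2,fy=3.2,interpolation=2);cv2.imwrite('pics/c10.png',np.hstack([x,y]))
"
```

```text
time_s: 27.15
eef_pos: [0.5863, 0.1014, 0.0598]
tcp_rot: [0.0, 0.708, 0.707, 0.0]
contact_force: [0.7, -0.6, -0.5]
grip_width: 0.0704
time_s: 28.15
eef_pos: [0.4914, -0.2069, 0.1197]
tcp_rot: [0.001, 0.707, 0.707, 0.0]
contact_force: [1.3, 0.5, 0.1]
grip_width: 0.0749
time_s: 29.15
eef_pos: [0.4918, -0.2055, 0.1089]
tcp_rot: [0.0, 0.708, 0.707, 0.0]
contact_force: [0.5, 0.2, 0.4]
grip_width: 0.075
t 29.15 pos [ 0.4918 -0.2055  0.1089] w 0.075 F [0.5 0.2 0.4] | shift cm [-0.05  0.07  8.39] turn deg [ 0.   0.  -0.1]
```

View pics/c10.png

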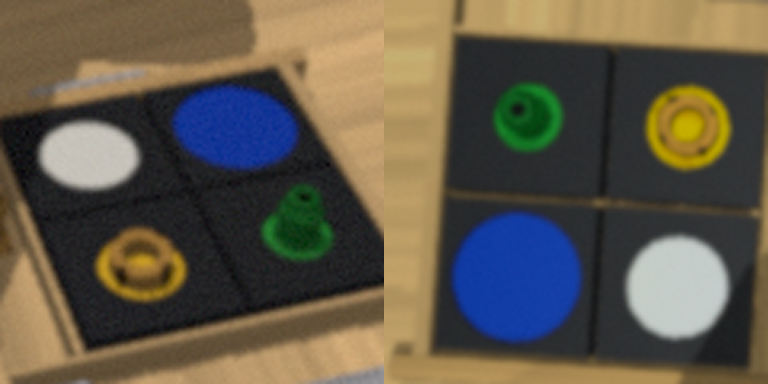

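Collar lies flat and centred in the yellow pocket (top crop (688,126)). Now the bearing.

```bash
python3 -m handwheel '[[7.5,0,0.1,1.5,0,0,0],[7.5,0,0.1,3,0,0,0],[7.5,0,0.1,4.5,0,0,0],[7.5,0,0.1,6,0,0,0],[7.5,0,0.1,7,0,0,0],[7.5,0,0.1,8,0,0,0],[7.5,0,0.1,8.4,0,0,0],[7.5,0,0.1,8.4,0,0,0]]' 40;python3 -m handwheel '[[7,0,0,0,0,0,0],[6.5,0,0,0,0,0,0],[6,0,0,0,0,0,0],[5.5,0,0,0,0,0,0],[5,0,0,0,0,0,0],[4,0,0,0,0,0,0],[4,0,0,0,0,0,0],[4,0,0,0,0,0,0]]' 45; python3 -c "
from h import *
go(.4817,.1117,.11)"
```

```text
time_s: 30.25
eef_pos: [0.4927, -0.2055, 0.0247]
tcp_rot: [-0.0, 0.708, 0.707, -0.0]
contact_force: [-0.9, -0.5, -0.1]
grip_width: 0.075
time_s: 31.25
eef_pos: [0.4929, -0.2055, 0.0254]
tcp_rot: [0.0, 0.708, 0.707, 0.0]
contact_force: [-1.3, 0.5, 4.6]
grip_width: 0.0493
t 31.25 pos [ 0.4929 -0.2055  0.0254] w 0.0493 F [-1.3  0.5  4.6] | shift cm [31.72 -1.16 -8.47] turn deg [ 0.   0.  -0.1]
```

```bash
python3 -m handwheel '[[4,0,0,-0.5,0,0,0],[4,0,0,-1,0,0,0],[4,0,0,-2,0,0,0],[4,0,0,-3.5,0,0,0],[4,0,0,-5,0,0,0],[4,0,0,-6.5,0,0,0],[4,0,0,-7.5,0,0,0],[4,0,0,-7.5,0,0,0]]' 45; python3 -m handwheel '[[4,4.5,-0.2,0,0,0,0],[4,9,-0.3,0,0,0,0],[4,13.5,-0.5,0,0,0,0],[4,18,-0.7,0,0,0,0],[4,22.5,-0.8,0,0,0,0],[4,27,-1,0,0,0,0],[4,31.7,-1.1,0,0,0,0],[4,31.7,-1.1,0,0,0,0]]' 45; python3 -m handwheel '[[4,0,0,0,0,0,0],[4,0,0,1,0,0,0],[4,0,0,2,0,0,0],[4,0,0,3,0,0,0],[4,0,0,4,0,0,0],[4,0,0,5,0,0,0],[4,0,0,5,0,0,0],[4,0,0,5,0,0,0]]' 45; python3 -c "
from h import *
go(.4817,.1117,.012)"
```

```text
time_s: 32.25
eef_pos: [0.4935, -0.2058, 0.1009]
tcp_rot: [0.001, 0.708, 0.707, 0.0]
contact_force: [-0.2, 0.2, -1.8]
grip_width: 0.049
time_s: 33.25
eef_pos: [0.4817, 0.1141, 0.0993]
tcp_rot: [-0.0, 0.706, 0.708, -0.0]
contact_force: [0.1, -1.0, -2.8]
grip_width: 0.0489
time_s: 34.25
eef_pos: [0.4824, 0.1116, 0.0499]
tcp_rot: [0.0, 0.708, 0.707, 0.0]
contact_force: [-0.2, -0.3, -2.5]
grip_width: 0.0493
t 34.25 pos [0.4824 0.1116 0.0499] w 0.0493 F [-0.2 -0.3 -2.5] | shift cm [ 0.01 -0.07  3.79] turn deg [ 0.  -0.  -0.1]
```

```bash
python3 -m handwheel '[[4,0,0,1,0,0,0],[4,0,0,2,0,0,0],[4,0,0,3,0,0,0],[4,0,0,3.5,0,0,0],[4,0,0,3.7,0,0,0],[4,0,0,3.9,0,0,0],[4,0,0,3.9,0,0,0],[4,0,0,3.9,0,0,0]]' 45;python3 -m handwheel '[[4,0,0,0.05,0,0,0],[4,0,0,0.1,0,0,0],[4,0,0,0.15,0,0,0],[4,0,0,0.2,0,0,0],[4,0,0,0.2,0,0,0],[4,0,0,0.2,0,0,0],[4,0,0,0.2,0,0,0],[4,0,0,0.2,0,0,0]]' 45
```

```text
time_s: 35.25
eef_pos: [0.4825, 0.1116, 0.011]
tcp_rot: [0.0, 0.708, 0.707, 0.0]
contact_force: [-0.5, -0.5, -2.1]
grip_width: 0.0494
time_s: 36.25
eef_pos: [0.4822, 0.1115, 0.0088]
tcp_rot: [0.0, 0.708, 0.707, -0.0]
contact_force: [-0.0, 1.0, -1.9]
grip_width: 0.0492
```

```bash
python3 -m handwheel '[[4,0,0,0.05,0,0,0],[4,0,0,0.1,0,0,0],[4,0,0,0.15,0,0,0],[4,0,0,0.2,0,0,0],[4,0,0,0.2,0,0,0],[4,0,0,0.2,0,0,0],[4,0,0,0.2,0,0,0],[4,0,0,0.2,0,0,0]]' 45
```

```text
time_s: 37.25
eef_pos: [0.4823, 0.1115, 0.0074]
tcp_rot: [0.0, 0.708, 0.707, 0.0]
contact_force: [-2.1, -0.2, 5.6]
grip_width: 0.0493
```

```bash
python3 -m handwheel '[[5.2,0,0,-0.1,0,0,0],[5.6,0,0,-0.1,0,0,0],[6.2,0,0,-0.1,0,0,0],[7,0,0,-0.1,0,0,0],[7.5,0,0,-0.1,0,0,0],[7.5,0,0,-1,0,0,0],[7.5,0,0,-3,0,0,0],[7.5,0,0,-5,0,0,0]]' 45;python3 -m handwheel '[[7.5,0,0,-3,0,0,0],[7.5,0,0,-6,0,0,0],[7.5,-5,0.2,-6,0,0,0],[7.5,-10,0.4,-6,0,0,0],[7.5,-15,0.6,-6,0,0,0],[8,-20,0.7,-6,0,0,0],[8.5,-26,0.9,-6,0,0,0],[8.5,-31.7,1,-6,0,0,0]]' 45;python3 -m handwheel '[[8.5,0,0,0,0,0,0],[8.5,0,0,0.5,0,0,0],[8.5,0,0,1,0,0,0],[8.5,0,0,2,0,0,0],[8.5,0,0,3,0,0,0],[8.5,0,0,3,0,0,0],[8.5,0,0,3,0,0,0],[8.5,0,0,3,0,0,0]]' 60; python3 -c "
from h import *
go(.4927,-.206,.007)
p=cams.snapshot('scene');q=cams.snapshot('top')
x=cv2.resize(p['pixels'][150:270,280:400],None,fx=3.2,fy=3.2,interpolation=2);y=cv2.resize(q['pixels'][130:250,170:290],None,fx=3.2,fy=3.2,interpolation=2);z=cv2.resize(p['pixels'][150:290,80:220],None,fx=2.7,fy=2.7,interpolation=2)[:,:380];z=np.vstack([z,np.zeros((6,378,3),np.uint8)]);cv2.imwrite('pics/c11.png',cv2.resize(np.hstack([x[:, :],z[:384],]),None,fx=1,fy=1));cv2.imwrite('pics/c11b.png',y)
"
```

```text
time_s: 38.25
eef_pos: [0.4822, 0.1115, 0.0578]
tcp_rot: [0.0, 0.708, 0.707, 0.0]
contact_force: [0.5, 0.5, 0.4]
grip_width: 0.075
time_s: 39.25
eef_pos: [0.4919, -0.2075, 0.1177]
tcp_rot: [0.001, 0.708, 0.707, 0.0]
contact_force: [0.8, -0.1, -0.2]
grip_width: 0.0854
time_s: 40.25
eef_pos: [0.492, -0.2056, 0.0871]
tcp_rot: [0.0, 0.708, 0.707, 0.0]
contact_force: [-0.5, 0.5, 0.9]
grip_width: 0.0848
t 40.25 pos [ 0.492  -0.2056  0.0871] w 0.0848 F [-0.5  0.5  0.9] | shift cm [-0.04  0.06  8.01] turn deg [ 0.   0.  -0.1]
```

View pics/c11.png

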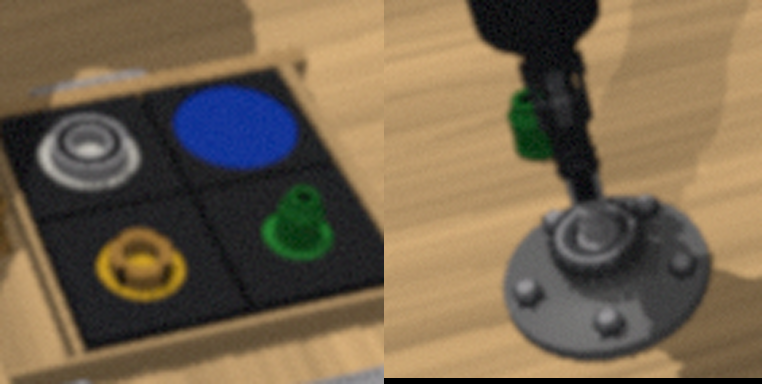

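Bearing lies flat in the white pocket (90,150) and only the wheel is left on the hub (right crop (595,240)). Going down for it.

```bash
python3 -m handwheel '[[8.5,0,0.1,1,0,0,0],[8.5,0,0.1,2,0,0,0],[8.5,0,0.1,3,0,0,0],[8.5,0,0.1,4,0,0,0],[8.5,0,0.1,5,0,0,0],[8.5,0,0.1,5.5,0,0,0],[8.5,0,0.1,6,0,0,0],[8.5,0,0.1,6,0,0,0]]' 60;python3 -m handwheel '[[8.5,0,0,0.3,0,0,0],[8.5,0,0,0.6,0,0,0],[8.5,0,0,0.9,0,0,0],[8.5,0,0,1.2,0,0,0],[8.5,0,0,1.5,0,0,0],[8.5,0,0,1.8,0,0,0],[8.5,0,0,2,0,0,0],[8.5,0,0,2,0,0,0]]' 60
```

```text
time_s: 41.35
eef_pos: [0.4926, -0.2054, 0.0265]
tcp_rot: [-0.0, 0.708, 0.707, -0.0]
contact_force: [-0.4, -1.1, 0.8]
grip_width: 0.0849
time_s: 42.35
eef_pos: [0.4926, -0.2054, 0.0066]
tcp_rot: [-0.0, 0.708, 0.707, -0.0]
contact_force: [-0.1, 0.3, 0.4]
grip_width: 0.0847
```

```bash
python3 -m handwheel '[[8,0,0,0,0,0,0],[7.5,0,0,0,0,0,0],[7,0,0,0,0,0,0],[6.5,0,0,0,0,0,0],[6,0,0,0,0,0,0],[5.5,0,0,0,0,0,0],[5.5,0,0,0,0,0,0],[5.5,0,0,0,0,0,0]]' 60; python3 -c "
from h import *
go(.4913,.2164,.1)"
```

```text
time_s: 43.35
eef_pos: [0.493, -0.2055, 0.0079]
tcp_rot: [0.0, 0.708, 0.707, 0.0]
contact_force: [-2.6, 1.6, 10.0]
grip_width: 0.0648
t 43.35 pos [ 0.493  -0.2055  0.0079] w 0.0648 F [-2.6  1.6 10. ] | shift cm [42.19 -0.22 -9.22] turn deg [ 0.   0.  -0.1]
```

```bash
python3 -m handwheel '[[5.5,0,0,-0.5,0,0,0],[5.5,0,0,-1,0,0,0],[5.5,0,0,-2,0,0,0],[5.5,0,0,-3.5,0,0,0],[5.5,0,0,-5,0,0,0],[5.5,0,0,-7,0,0,0],[5.5,0,0,-9,0,0,0],[5.5,0,0,-9,0,0,0]]' 60; python3 -m handwheel '[[5.5,4,0,0,0,0,0],[5.5,9,0,0,0,0,0],[5.5,14.5,-0.1,0,0,0,0],[5.5,20,-0.1,0,0,0,0],[5.5,25.5,-0.1,0,0,0,0],[5.5,31,-0.2,0,0,0,0],[5.5,37,-0.2,0,0,0,0],[5.5,42.2,-0.2,0,0,0,0]]' 60; python3 -m handwheel '[[5.5,0,0,0,0,0,0],[5.5,0,0,1,0,0,0],[5.5,0,0,2,0,0,0],[5.5,0,0,3,0,0,0],[5.5,0,0,4,0,0,0],[5.5,0,0,5,0,0,0],[5.5,0,0,5,0,0,0],[5.5,0,0,5,0,0,0]]' 60; python3 -c "
from h import *
go(.4913,.2164,.010)"
```

```text
time_s: 44.35
eef_pos: [0.4945, -0.2062, 0.0991]
tcp_rot: [0.002, 0.708, 0.707, 0.001]
contact_force: [-0.0, 0.3, -2.8]
grip_width: 0.0646
time_s: 45.35
eef_pos: [0.4908, 0.2185, 0.0963]
tcp_rot: [-0.0, 0.707, 0.707, -0.0]
contact_force: [0.7, -0.7, -2.8]
grip_width: 0.0648
time_s: 46.35
eef_pos: [0.4916, 0.2166, 0.0469]
tcp_rot: [0.0, 0.708, 0.707, 0.0]
contact_force: [0.7, 0.5, -3.5]
grip_width: 0.0648
t 46.35 pos [0.4916 0.2166 0.0469] w 0.0648 F [ 0.7  0.5 -3.5] | shift cm [-0.02 -0.03  3.69] turn deg [ 0.  -0.  -0.1]
```

```bash
python3 -m handwheel '[[5.5,0,0,1,0,0,0],[5.5,0,0,2,0,0,0],[5.5,0,0,3,0,0,0],[5.5,0,0,3.4,0,0,0],[5.5,0,0,3.6,0,0,0],[5.5,0,0,3.8,0,0,0],[5.5,0,0,3.8,0,0,0],[5.5,0,0,3.8,0,0,0]]' 60;python3 -m handwheel '[[5.5,0,0,0.05,0,0,0],[5.5,0,0,0.1,0,0,0],[5.5,0,0,0.15,0,0,0],[5.5,0,0,0.2,0,0,0],[5.5,0,0,0.2,0,0,0],[5.5,0,0,0.2,0,0,0],[5.5,0,0,0.2,0,0,0],[5.5,0,0,0.2,0,0,0]]' 60
```

```text
time_s: 47.35
eef_pos: [0.4916, 0.2166, 0.009]
tcp_rot: [0.0, 0.708, 0.707, 0.0]
contact_force: [-0.1, 0.5, -3.1]
grip_width: 0.0648
time_s: 48.35
eef_pos: [0.4914, 0.2165, 0.0068]
tcp_rot: [0.0, 0.708, 0.707, 0.0]
contact_force: [-0.6, -0.5, -3.5]
grip_width: 0.0648
```

```bash
python3 -m handwheel '[[5.5,0,0,0.05,0,0,0],[5.5,0,0,0.1,0,0,0],[5.5,0,0,0.15,0,0,0],[5.5,0,0,0.15,0,0,0],[5.5,0,0,0.15,0,0,0],[5.5,0,0,0.15,0,0,0],[5.5,0,0,0.15,0,0,0],[5.5,0,0,0.15,0,0,0]]' 60
```

```text
time_s: 49.35
eef_pos: [0.4915, 0.2165, 0.006]
tcp_rot: [0.0, 0.708, 0.707, 0.0]
contact_force: [-3.5, -1.8, 5.8]
grip_width: 0.0651
```

Contact came at the predicted height. Releasing and retreating.

```bash
python3 -m handwheel '[[6.8,0,0,-0.1,0,0,0],[7.2,0,0,-0.1,0,0,0],[7.8,0,0,-0.1,0,0,0],[8.3,0,0,-0.1,0,0,0],[8.5,0,0,-0.1,0,0,0],[8.5,0,0,-0.1,0,0,0],[8.5,0,0,-2,0,0,0],[8.5,0,0,-4,0,0,0]]' 60;python3 -m handwheel '[[8.5,0,0,-4,0,0,0],[8.5,0,0,-8,0,0,0],[8.5,-5,0,-8,0,0,0],[8.5,-10,0,-8,0,0,0],[8.5,-15,0,-8,0,0,0],[8.5,-20,0,-8,0,0,0],[8.5,-26,0,-8,0,0,0],[8.5,-32,0,-8,0,0,0]]' 60; python3 -m handwheel '[[8.5,0,0,0,0,0,0],[8.5,0,0,0,0,0,0],[8.5,0,0,0,0,0,0],[8.5,0,0,0,0,0,0],[8.5,0,0,0,0,0,0],[8.5,0,0,0,0,0,0],[8.5,0,0,0,0,0,0],[8.5,0,0,0,0,0,0]]'; python3 -c "
from h import *
p=cams.snapshot('scene');q=cams.snapshot('top')
x=cv2.resize(p['pixels'][160:310,245:425],None,fx=2.2,fy=2.2,interpolation=2);y=cv2.resize(q['pixels'][90:240,150:330],None,fx=2.2,fy=2.2,interpolation=2);cv2.imwrite('pics/c12.png',np.hstack([x,y]))
"
```

```text
time_s: 50.35
eef_pos: [0.491, 0.2163, 0.0454]
tcp_rot: [-0.0, 0.708, 0.707, -0.0]
contact_force: [0.9, 0.0, -0.1]
grip_width: 0.0849
time_s: 51.35
eef_pos: [0.4908, -0.1052, 0.1255]
tcp_rot: [0.0, 0.708, 0.707, 0.0]
contact_force: [1.5, 0.1, -0.0]
grip_width: 0.0851
time_s: 52.35
eef_pos: [0.4909, -0.1035, 0.1253]
tcp_rot: [0.0, 0.708, 0.707, 0.0]
contact_force: [-0.6, 0.0, 0.1]
grip_width: 0.0853
```

View pics/c12.png

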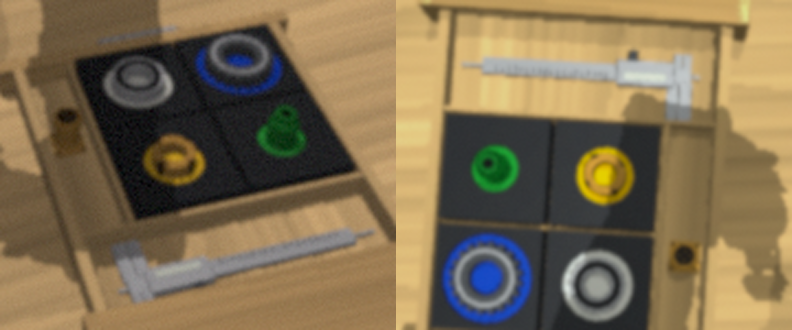

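All four parts are flat in their own pockets (top crop: green (494,168), yellow (605,175), white (597,285), blue (487,278)). The connector is still at top pixel (281,206), and the caliper is in its original place.

```bash
python3 -c "
from h import *
print(arm.close_job(),arm.get_state()['time_s'])"
```

```text
the job is handed in; nothing more can be done
the job is handed in; nothing more can be done
```

The hub is stripped and handed in at about 52 s. Boot, collar, bearing and pulse wheel were taken off in that order, and each was lowered into its own pocket until it touched the floor before I released it.

- **Final check:** the last pictures show all four parts upright and centred in the right pockets. The connector and caliper are where they started, and the gripper is clear with no load on it.
- **Forces:** the highest reading after any move was about 12 N. Each part touched the pocket floor within about 1 mm of the height worked out from its grip.
- **What disagreed:** the finger tips sat about 30 mm above the reported tool position. My first try at the boot therefore closed just above it and moved nothing. I allowed for the offset from then on.
- **Not measured:** I judged that the parts lie flat from the pictures and the contact heights.

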